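# Load a slide holder under the spring clip of a microscope stage

### The arm

A 7-joint arm with a two-finger parallel gripper is mounted at the origin on the work surface. World frame = base frame: x ahead of the robot, y to its left, z up, the work surface at z = 0. Lengths are in m, angles in degrees, forces in N, time in s.
With the tool pointing down it reaches from about 0.35 to 0.9 m from the base axis. Payload 7.2 kg.
Tool frame: the origin (TCP) lies midway between the tips of the shut fingers; the grasp point (between the pads) lies 19 mm behind it (manip.grip_point_offset is the distance from the TCP to the grasp point, in m); z points along the fingers, x is the direction in which the jaws open and shut, and the axes are right-handed (so a half turn about z gives the same grasp; the last joint's range is limited). The gripper opens to 85 mm and grips with 20 to 120 N. Pads are 22 mm wide; open, the fingers measure 114 mm over their backs; the gripper's body (76 mm by 85 mm) begins 54 mm behind the grasp point. The pads swing forward as they close: fully open they stand 13 mm farther back than shut.
Start: joints at [-72.376, 23.554, -0.728, 91.456, 0.321, 64.991, -4.71], TCP at [0.229, 0.581, 0.231] pointing down, gripper open.
Joint ranges: [-169.25, 169.25], [-16.82, 113.86], [-84.01, 82.57], [7.8, 145.47], [-59.2, 239.2], [7.22, 106.19], [-163.78, 163.78]. Speed limits (degrees/s): [136.94, 136.94, 172.46, 172.46, 180, 180, 180].

### API

Orientations are given as a 3x3 rotation matrix whose columns are the frame's x, y, z axes.
In Python, from cell import manip gives the robot as it stands.
- The arm moves only by the tool carry_out, never from a script. Its argument "rows" is text: rows parted by semicolons, each of 5 numbers parted by spaces: the shift along the world's x, y, z in m, then the turn about the world's z in rad, then the opening, from 0 (shut) to 1 (fully open). A call has exactly 8 rows; each row is the pose to reach, as a shift and turn from the pose measured when the call began; what a row does not reach only later rows make up. A row lasts 1/12 s, in which the tool goes at most 41.7 mm and 7.16 degrees, less where a joint would pass 70% of its speed; a pose out of reach is approached as far as the arm can. A call with a gripper value outside its range is refused whole. The fingers move at their own pace and stop on an object; "force" is the grip in N (left out, the last holds). Time passes only in rows, so rows that repeat a pose let the fingers close, or fill a call up. It gives the time, the measured TCP pose, the force and the opening at its end, in the units of the state.
- manip.get_obs(): the state, without advancing time (a new reading comes with each control period).
- manip.snapshot(name): name is "scene" or "side" or "wrist"; returns a dict with "color" (420x560x3 uint8, red, green, blue), "range_z" (420x560 float32, m along the optical axis (not along the pixel's ray), 0 where there is no reading), "camera_matrix" (3x3 intrinsics, pixels), "R" (3x3) and "t" (3): a world point X has camera coordinates R X + t. Camera axes: x right, y down, z forward; pixel columns grow to the right and rows downward; lengths in m; the calibration is good to about 2 mm. The wrist camera is an equidistant fisheye: a pixel r from the principal point sees the ray r / f radians off the axis. A picture is of the moment at which its call begins.
- manip.sign_off(): hands the job in, once; it reports no verdict.
Trained networks look in the newest picture that a camera, given by its name, has taken for a name from the list of things; names that differ only in an ending like _2 or _b are one class to them, and where a whole thing is asked for, a point or a joint stands for the part that bears it (a point fixed in the world has none). Each returns a list of dicts, best first, with "confidence" (0 to 1); they miss things now and then, are a little off and sometimes report something else, mostly with a low value. They report only what shows in the picture. A call takes as long as a camera call. They do not tell look-alikes from the thing itself.
- manip.masks_of(camera, query): "pixels" (420x560 bool, what is visible of it) and "at" ([row, column] in pixels, amid what is visible of it).
The state is a dict: "clock": time; "joint_positions": joint angles; "dq": joint speeds; "tau": joint torques, N m; "tcp_pos": TCP position; "tcp_rot": TCP orientation; "ft_force": force on the tool from outside, world axes, zero at the start; "torque": the same for the moment, N m; "grip_width": finger opening in m.
Only numpy, scipy, OpenCV 4.12 (cv2) and the standard library are available. Lean on these libraries where they do the work, as an engineer would, in place of code of your own. Each camera call takes 0.05 s, during which the arm holds its last target. There are 200 camera calls.

### The job

On the microscope stage, press the red-topped tail of the spring clip down with one fingertip so that its jaw rises, and while holding it down push the blue slide holder by its upright tab with the other fingertip along its guide, beneath the jaw, until it is fully home against the end stop. Keep the clip held open until the holder is home, then let go so that the jaw comes down onto the holder, and move the hand clear. Do not lift the holder at any time, and leave the vials, eyepiece cap, slide box and well block where they are.

Things in the scene. Friction and masses are not known exactly. Their poses are not given: they have to be found in the camera images.
- stage: Microscope stage, fixed: black plate on a white foot, flat top 36 mm above the table. Origin: on the table, under the centre line of the holder's guide. x axis = pushing direction (to the end stop), y to its left, z up; 'stage x, y' below are in this frame. Plate: x -128 to +66, y -87 to +67 mm. Two aluminium guide rails 5 mm high, inner faces at y = +-21.5 mm, x -92 to +58 mm.
- stage_stop (a point): Middle of the end stop's face at plate height (stage x = +55, y = 0 mm). The stop is an aluminium bar across the guide, 12 mm high. Pushed home, the holder's front edge touches it: holder origin at stage x = +15, y = 0 mm.
- holder: Blue flat slide holder, loose, about 60 g: 80 mm long (its x, along stage x), 40 mm wide, 6 mm thick, a glass slide in its top. Origin: centre of its underside. It lies on the plate between the rails, 1.5 mm clear of each. At the start its front edge is 8 to 30 mm short of the jaw; it must travel 43 to 65 mm to be home.
- holder_tab (a point): Middle of the rear face of the holder's upright push tab, 12 mm above the holder's underside, 40 mm behind its origin. The tab is 36 mm wide and 5 mm thick; its rear face is flush with the holder's rear edge and its top is 21 mm above the plate.
- clip (a joint): Angle of the rocking spring clip (rad): 0 = jaw down, grows as the tail is pressed and the jaw rises, limit 0.38. About 2 N on the tail starts it, 6 N presses it right down. Below 0.20 the jaw blocks the holder or lies on it, from 0.25 the holder passes freely; jaw resting on the holder: 0.18. Hinge line along stage x at y = -34 mm, 8 mm above the plate, between two dark brackets 16 mm high.
- clip_jaw (a point): Middle of the underside of the clip's jaw, a steel block 24 mm along stage x (+20.5 to +44.5) and 18 mm wide (y -6 to +12 mm), on an arm from the hinge. At rest it is 1 mm above the plate.
- clip_tail (a point): Middle of the top of the clip's tail, for a fingertip to press: steel plate, red top, stage x -114 to +2, y -42 to -74 mm. This point: x -56, y -61 mm, at rest 18 mm above the plate, sloping up 0.30 rad away from the hinge; pressed about 8 mm (joint 0.33) it is level, 10 mm above the plate. Can be pressed anywhere along its length; a fingertip slides along it. 61 mm sideways of the tab's middle.
- vial0: Bystander: specimen vial, clear with black band and blue screw cap, 25 mm diameter, 60 mm tall, standing loose on the table. Origin: centre of its underside.
- vial1: Bystander: specimen vial, clear with black band and blue screw cap, 25 mm diameter, 60 mm tall, standing loose on the table. Origin: centre of its underside.
- vial2: Bystander: specimen vial, clear with black band and blue screw cap, 25 mm diameter, 60 mm tall, standing loose on the table. Origin: centre of its underside.
- vial3: Bystander: specimen vial, clear with black band and blue screw cap, 25 mm diameter, 60 mm tall, standing loose on the table. Origin: centre of its underside.
- cap: Bystander: black eyepiece cap, 36 mm diameter, 19 mm tall, loose on the stage plate. Origin: centre of its underside.
- slide_box: Bystander: grey open box of slides with its lid up, 85 x 100 mm, 108 mm tall at the lid, loose on the table. Origin: centre of its underside.
- well_block: Bystander: clear block with three wells, 45 x 120 x 16 mm, loose on the table. Origin: centre of its underside.
Not all that is in view belongs to the job. There is more than one size of the stage; the job needs the larger.

How it is judged:
By the outcome, as a careful person would: the job done as asked, in the order asked, and still so for the second after the job is handed in, with the robot touching nothing.
It also fails if it takes over 40 s, if anything falls off the work surface, if the arm or the gripper's body presses on something with over 40 N, if the wrist force passes 120 N, or if a joint passes its speed limit or range.

## Working session

There is one attempt and no reset: what is moved stays moved. The work goes in short steps, Python scripts to look and compute and a tool call to move; the robot and the scene stay as the last step left them, time stands still between calls to the robot, and variables do not carry over. Pictures are saved under pics/ and viewed, about 8 in all and at most 12, crops included, and the job is handed in when it is done.

Besides the shell and the picture viewer there is one more tool, called after "Request:" by a JSON object that holds its "name" and its "arguments". carry_out: Moves the arm, as the interface text tells. Its arguments: {"type":"object","properties":{"rows":{"type":"string"},"force":{"type":"number"}},"required":["rows"]}

```bash
mkdir -p pics; ls; python3 - <<'E'
from cell import manip
import cv2,numpy as np
o=manip.get_obs(); print(o['clock'],o['tcp_pos'],o['tcp_rot'],o['ft_force'],o['grip_width'],manip.grip_point_offset)
a=manip.snapshot("scene");b=manip.snapshot("side")
np.savez('s0.npz',**{k+n:v for n,d in(('A',a),('B',b)) for k,v in d.items()})
im=np.vstack([a['color'],b['color']])[:,:,::-1]
cv2.imwrite('pics/a.png',a['color'][:,:,::-1]);cv2.imwrite('pics/b.png',b['color'][:,:,::-1])
for c,d in(('scene',a),('side',b)):
  for q in('stage','holder','clip_tail','clip_jaw','clip','cap','holder_tab'):
    for m in manip.masks_of(c,q):
      p=m['pixels']&(d['range_z']>0); v,u=np.nonzero(p); z=d['range_z'][p]
      P=np.linalg.inv(d['camera_matrix'])@np.vstack([u,v,np.ones(len(u))])*z
      W=d['R'].T@(P-d['t'][:,None])
      print(c,q,round(m['confidence'],2),np.round(m['at']),len(u),np.round(np.median(W,1),3),np.round(np.percentile(W,3,axis=1),3),np.round(np.percentile(W,97,axis=1),3)) if len(u) else print(c,q,'none')
E
```

```text
pics
0.0 [0.22921947 0.58092248 0.2304622 ] [[ 3.66920991e-01  9.30251969e-01 -5.10488999e-04]
 [ 9.30250729e-01 -3.66921336e-01 -1.52145943e-03]
 [-1.60264994e-03  8.33726395e-05 -9.99998712e-01]] [0.04183042 0.23659232 0.8474417 ] 0.08571114198217264 0.0187
scene stage 0.91 [220. 231.] 3240 [ 0.538 -0.117  0.037] [ 0.435 -0.184  0.028] [ 0.623 -0.019  0.057]
scene stage 0.9 [254. 342.] 2327 [0.706 0.1   0.025] [0.636 0.051 0.02 ] [0.763 0.152 0.038]
scene holder 0.6 [209. 244.] 477 [ 0.518 -0.088  0.043] [ 0.483 -0.113  0.039] [ 0.559 -0.064  0.057]
scene clip_tail 0.84 [207. 222.] 888 [ 0.509 -0.13   0.049] [ 0.432 -0.16   0.035] [ 0.593 -0.1    0.058]
scene clip_tail 0.75 [250. 332.] 353 [0.687 0.078 0.035] [0.642 0.062 0.025] [0.747 0.108 0.04 ]
scene clip_jaw 0.86 [207. 224.] 759 [ 0.5  -0.13  0.05] [ 0.433 -0.16   0.036] [ 0.592 -0.103  0.058]
scene clip_jaw 0.55 [253. 332.] 439 [0.694 0.079 0.034] [0.642 0.061 0.024] [0.748 0.111 0.04 ]
scene clip_jaw 0.44 [218. 235.] 3301 [ 0.54  -0.115  0.037] [ 0.434 -0.184  0.027] [ 0.624 -0.019  0.057]
scene clip_jaw 0.32 [209. 244.] 482
[... 1377 characters left out ...]
 0.055]
side clip_jaw 0.94 [242. 289.] 497 [ 0.498 -0.129  0.05 ] [ 0.431 -0.155  0.041] [ 0.587 -0.1    0.059]
side clip_jaw 0.64 [182. 307.] 184 [0.692 0.084 0.033] [0.641 0.062 0.024] [0.746 0.112 0.041]
side clip 0.76 [245. 287.] 548 [ 0.497 -0.129  0.05 ] [ 0.431 -0.157  0.037] [ 0.587 -0.1    0.059]
side clip 0.7 [181. 306.] 174 [0.691 0.083 0.033] [0.643 0.062 0.024] [0.746 0.109 0.041]
side cap 0.72 [244. 289.] 481 [ 0.504 -0.129  0.05 ] [ 0.433 -0.157  0.041] [ 0.586 -0.1    0.059]
side cap 0.63 [216. 293.] 101 [ 0.563 -0.055  0.054] [ 0.55  -0.07   0.038] [ 0.579 -0.039  0.059]
side holder_tab 0.82 [234. 286.] 300 [ 0.517 -0.088  0.043] [ 0.481 -0.112  0.037] [ 0.556 -0.059  0.056]
```

```bash
python3 - <<'E'
import cv2,numpy as np
a=cv2.imread('pics/a.png');b=cv2.imread('pics/b.png')
c=cv2.resize(a[170:280,170:310],(700,550),interpolation=cv2.INTER_CUBIC)
cv2.imwrite('pics/c.png',c)
# top-down rectified height+colour map of stage from both cams
s=np.load('s0.npz')
H=np.zeros((300,400,3),np.uint8)
for n in 'BA':
  z=s['range_z'+n];v,u=np.nonzero(z>0);Z=z[v,u]
  W=s['R'+n].T@(np.linalg.inv(s['camera_matrix'+n])@np.vstack([u,v,np.ones(len(u))])*Z-s['t'+n][:,None])
  k=(W[0]>.38)&(W[0]<.68)&(W[1]>-.25)&(W[1]<.05)
  for w,col in zip(W[:,k].T,s['color'+n][v[k],u[k]]):
    cv2.circle(H,(int((.05-w[1])*1000),int((.68-w[0])*1000)),1,tuple(int(x) for x in col[::-1]),-1)
  k2=k&(W[2]>.033)&(W[2]<.039); 
  q=W[:2,k2].T.astype(np.float32)
  print(n,k2.sum(),cv2.minAreaRect(q),q.min(0),q.max(0))
cv2.imwrite('pics/top.png',cv2.resize(H[:,:300],(600,600)))
E
```

```text
B 1375 ((0.5230997204780579, -0.09355437755584717), (0.23942840099334717, 0.24097831547260284), 44.64339828491211) [ 0.40417287 -0.2275945 ] [0.65633947 0.0227689 ]
A 2103 ((0.5244204998016357, -0.09806124866008759), (0.25354090332984924, 0.23299048840999603), 18.156450271606445) [ 0.4064346  -0.22951147] [0.658144   0.02481864]
```

View pics/a.png

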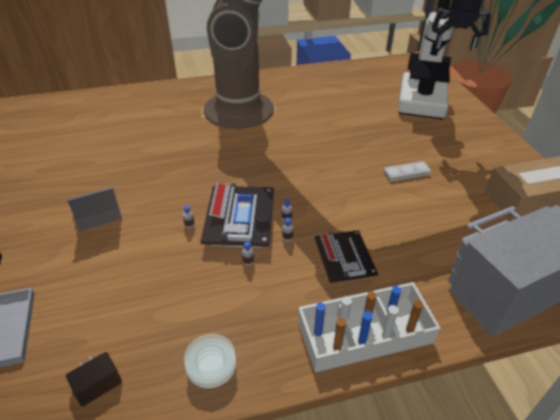

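View pics/c.png

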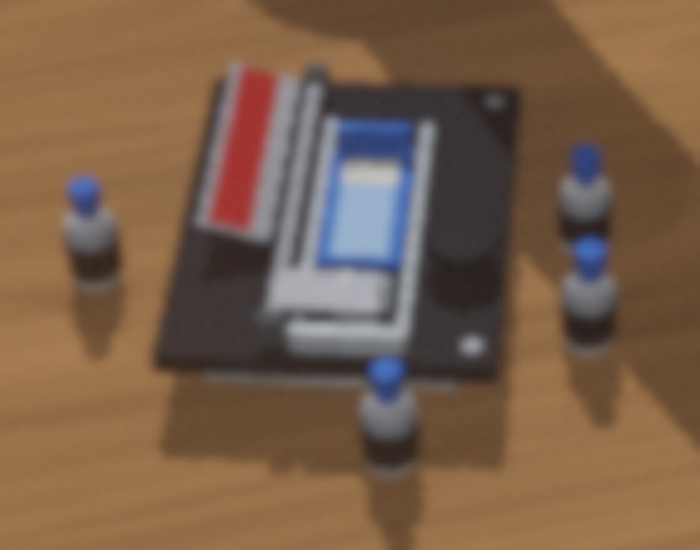

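View pics/top.png

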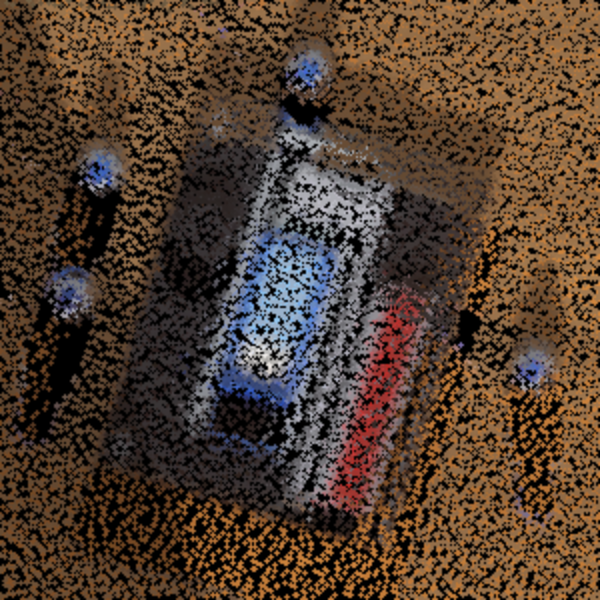

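The larger stage is around world (0.53, -0.11). In the crop its red tail is at (240,150), the blue holder at (370,200) with its tab at (375,130), and the jaw at (330,290). The smaller stage at (345,255) in the scene picture is the look-alike. Next I fit the stage pose.

```bash
cat > h.py <<'E'
import numpy as np,cv2
from scipy.optimize import least_squares
def cloud(d):
    z=d['range_z'];v,u=np.nonzero(z>0)
    W=d['R'].T@(np.linalg.inv(d['camera_matrix'])@np.vstack([u,v,np.ones(len(u))])*z[v,u]-d['t'][:,None])
    return W.T,d['color'][v,u].astype(int)
def load(n):
    s=np.load('s0.npz');return {k:s[k+n] for k in('color','range_z','camera_matrix','R','t')}
def to_stage(P,o,yaw):
    c,s=np.cos(yaw),np.sin(yaw);return (P[:,:2]-o)@np.array([[c,-s],[s,c]])
E
python3 - <<'E'
from h import *
for n in 'AB':
    W,C=cloud(load(n)); k=(abs(W[:,0]-.53)<.14)&(abs(W[:,1]+.1)<.14); W,C=W[k],C[k]
    red=(C[:,0]>110)&(C[:,1]<70)&(C[:,2]<70)&(W[:,2]>.04)
    blue=(C[:,2]>C[:,0]+50)&(C[:,2]>90)&(W[:,2]>.037)&(W[:,2]<.059)&(abs(W[:,1]+.09)<.04)
    wh=(C.min(1)>130)&(W[:,2]>.037)
    dark=(C.max(1)<75)&(abs(W[:,2]-.036)<.003)
    for nm,m in(('red',red),('blue',blue),('dark',dark)):
        q=W[m]; print(n,nm,m.sum(),q.mean(0).round(4),cv2.minAreaRect(q[:,:2].astype(np.float32)))
    q=W[red][:,:2]; v=np.linalg.svd(q-q.mean(0))[2][0]; yaw=np.arctan2(v[1],v[0]); yaw=(yaw+np.pi/2)%np.pi-np.pi/2
    print('red yaw',np.degrees(yaw))
    # stage-frame with red centre = (-56,-58)
    c,s=np.cos(yaw),np.sin(yaw); R=np.array([[c,-s],[s,c]])
    qs=q@R; mid=(np.percentile(qs,1,axis=0)+np.percentile(qs,99,axis=0))/2
    print('red size',np.percentile(qs,99,axis=0)-np.percentile(qs,1,axis=0))
    o=R@(mid-np.array([-.056,-.058])); print('origin',o)
    for nm,m in(('blue',blue),('white',wh),('dark',dark)):
        e=to_stage(W[m],o,yaw); print(nm,np.percentile(e,[1,5,50,95,99],axis=0).round(4).T.tolist())
    e=to_stage(W[blue],o,yaw);zz=W[blue][:,2]
    t=zz>.052; print('tab x',np.percentile(e[t],[5,50,95],axis=0).round(4).T.tolist(),t.sum())
E
```

```text
A red 169 [ 0.4829 -0.1394  0.0542] ((0.4816485345363617, -0.13921956717967987), (0.013362862169742584, 0.10516735911369324), 72.81950378417969)
A blue 343 [ 0.5258 -0.0887  0.0444] ((0.5546772480010986, -0.09761178493499756), (0.04170248657464981, 0.19698072969913483), 75.89057159423828)
A dark 1331 [ 0.5419 -0.0913  0.036 ] ((0.521527111530304, -0.09727758169174194), (0.15025877952575684, 0.19922825694084167), 73.08352661132812)
red yaw -16.973262530991732
red size [0.1001549  0.01314033]
origin [ 0.55133133 -0.09975663]
blue [[-0.0949, -0.0698, -0.0274, 0.0095, 0.0968], [-0.0175, -0.0161, 0.0042, 0.0209, 0.0265]]
white [[-0.1014, -0.0839, -0.0096, 0.0573, 0.0615], [-0.0466, -0.0445, -0.0063, 0.0254, 0.027]]
dark [[-0.125, -0.1183, 0.0117, 0.0656, 0.0683], [-0.0798, -0.0749, 0.0321, 0.0659, 0.0683]]
tab x [[-0.0707, -0.0671, 0.0979], [-0.0118, 0.0064, 0.0277]] 48
B red 89 [ 0.4798 -0.1386  0.0546] ((0.48105907440185547, -0.13807472586631775), (0.014304346404969692, 0.10958079993724823), 72.82906341552734)
B blue 292 [ 0.5261 -0.0897  0.0435] ((0.5607416033744812, -0.09906143695116043), (0.05250803381204605, 0.16916775703430176), 75.19393157958984)
B dark 966 [ 0.5033 -0.1024  0.0359] ((0.5163997411727905, -0.09785698354244232), (0.15947897732257843, 0.18981875479221344), 73.5990982055664)
red yaw -16.785685041234984
red size [0.10830063 0.01419104]
origin [ 0.55131609 -0.09882808]
blue [[-0.0744, -0.0722, -0.028, 0.0065, 0.0913], [-0.0211, -0.0193, 0.0017, 0.0231, 0.0259]]
white [[-0.1082, -0.091, -0.0187, 0.0564, 0.0845], [-0.1353, -0.0443, -0.0127, 0.0268, 0.1025]]
dark [[-0.1277, -0.1247, -0.0526, 0.0508, 0.0595], [-0.0866, -0.0839, -0.036, 0.0622, 0.0675]]
tab x [[-0.0724, -0.069, 0.0918], [-0.0147, 0.0139, 0.0225]] 24
```

Request:
{"name": "carry_out", "arguments": {"rows": "0.012 -0.036 0 0.01 0.61; 0.024 -0.072 0 0.02 0.61; 0.036 -0.108 0 0.03 0.61; 0.048 -0.144 0 0.04 0.61; 0.060 -0.180 0 0.05 0.61; 0.072 -0.216 0 0.06 0.61; 0.084 -0.252 0 0.07 0.61; 0.096 -0.288 0 0.081 0.61"}}

```text
clock: 1.47
tcp_pos: [0.3257, 0.2916, 0.2316]
tcp_rot: [[0.29, 0.957, 0.0], [0.957, -0.29, 0.001], [0.001, 0.0, -1.0]]
ft_force: [1.1, 0.2, 1.1]
grip_width: 0.0518
```

Request:
{"name": "carry_out", "arguments": {"rows": "0.012 -0.036 0 0 0.61; 0.024 -0.072 0 0 0.61; 0.036 -0.108 0 0 0.61; 0.048 -0.144 0 0 0.61; 0.060 -0.180 0 0 0.61; 0.072 -0.216 0 0 0.61; 0.084 -0.252 0 0 0.61; 0.096 -0.288 0 0 0.61"}}

```text
clock: 2.13
tcp_pos: [0.422, 0.0018, 0.232]
tcp_rot: [[0.29, 0.957, 0.002], [0.957, -0.29, 0.001], [0.002, 0.001, -1.0]]
ft_force: [0.5, 0.4, -0.3]
grip_width: 0.0521
```

Request:
{"name": "carry_out", "arguments": {"rows": "0.008 -0.025 0 0 0.61; 0.016 -0.050 0 0 0.61; 0.025 -0.076 -0.01 0 0.61; 0.033 -0.102 -0.03 0 0.61; 0.033 -0.102 -0.05 0 0.61; 0.033 -0.102 -0.07 0 0.61; 0.033 -0.102 -0.08 0 0.61; 0.033 -0.102 -0.08 0 0.61"}}

```text
clock: 2.8
tcp_pos: [0.4536, -0.1, 0.1503]
tcp_rot: [[0.29, 0.957, -0.002], [0.957, -0.29, 0.001], [0.001, -0.002, -1.0]]
ft_force: [-0.9, 0.5, 0.2]
grip_width: 0.0521
```

```bash
python3 - <<'E'
from cell import manip
from h import *
w=manip.snapshot('wrist'); o=manip.get_obs(); print(o['tcp_pos'],o['ft_force'])
K=w['camera_matrix'];print(K,w['R'],w['t'])
im=cv2.cvtColor(w['color'],cv2.COLOR_RGB2BGR)
# project stage model into fisheye to compare
O=np.array([.552,-.0974]);yaw=np.radians(-16.9);c,s=np.cos(yaw),np.sin(yaw)
def pr(X,Y,Z):
    p=np.array([O[0]+c*X-s*Y,O[1]+s*X+c*Y,Z]);q=w['R']@p+w['t']
    th=np.arctan2(np.hypot(q[0],q[1]),q[2]);a=np.arctan2(q[1],q[0])
    return (int(round(K[0,2]+K[0,0]*th*np.cos(a))),int(round(K[1,2]+K[1,1]*th*np.sin(a))))
def poly(P,col):
    cv2.polylines(im,[np.array([pr(*[v/1000 for v in p]) for p in P],np.int32)],True,col,1)
poly([(-128,-87,36),(66,-87,36),(66,67,36),(-128,67,36)],(0,255,0))
poly([(-114,-42,48),(2,-42,48),(2,-74,58),(-114,-74,58)],(0,255,255))
poly([(-73,-18,57),(-68,-18,57),(-68,18,57),(-73,18,57)],(255,0,255))
poly([(-92,-21.5,41),(58,-21.5,41),(58,21.5,41),(-92,21.5,41)],(255,255,0))
cv2.imwrite('pics/w1.png',cv2.resize(im,(800,600)))
E
```

```text
[ 0.4544641  -0.10004467  0.15161809] [-0.33950633 -0.25961789 -0.25523864]
[[325.1922621    0.         278.07223151]
 [  0.         325.1922621  212.76400199]
 [  0.           0.           1.        ]] [[ 2.89201890e-01  9.57267827e-01  7.57428391e-04]
 [ 9.15372790e-01 -2.76776250e-01  2.92382563e-01]
 [ 2.80098059e-01 -8.38642603e-02 -9.56301136e-01]] [-0.03588615 -0.45555175  0.16818867]
```

View pics/w1.png

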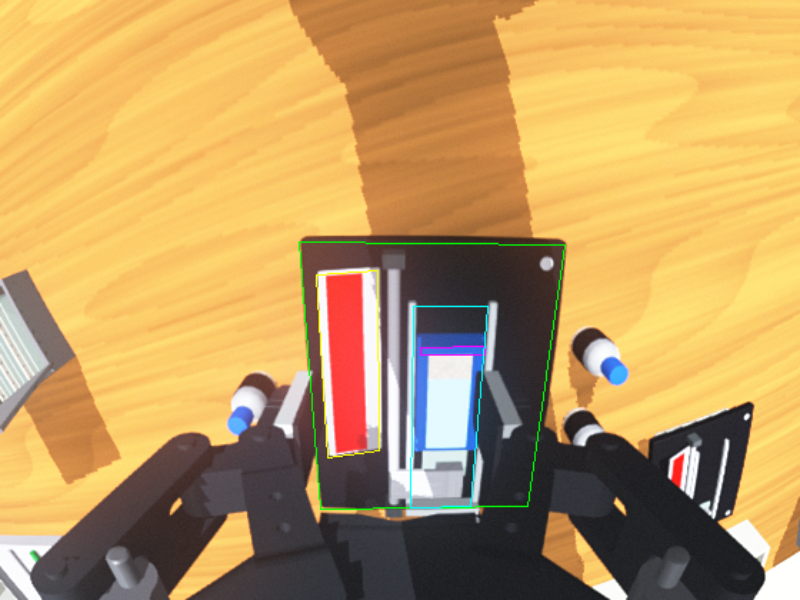

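The wrist view agrees with the stage model: plate corners (300,240) to (530,505), tail (318–380, 270–457), tab (420–485, 334–352), each within about 2 px. I go down beside the tab.

Request:
{"name": "carry_out", "arguments": {"rows": "0 0 -0.02 0 0.61; 0 0 -0.04 0 0.61; 0 0 -0.06 0 0.61; 0 0 -0.075 0 0.61; 0 0 -0.085 0 0.61; 0 0 -0.088 0 0.61; 0 0 -0.09 0 0.61; 0 0 -0.09 0 0.61"}}

```text
clock: 3.52
tcp_pos: [0.4551, -0.1, 0.0623]
tcp_rot: [[0.29, 0.957, 0.001], [0.957, -0.29, 0.001], [0.002, 0.0, -1.0]]
ft_force: [-0.7, -0.4, -0.0]
grip_width: 0.0518
```

Request:
{"name": "carry_out", "arguments": {"rows": "0 0 -0.002 0 0.61; 0 0 -0.004 0 0.61; 0 0 -0.006 0 0.61; 0 0 -0.008 0 0.61; 0 0 -0.009 0 0.61; 0 0 -0.010 0 0.61; 0 0 -0.011 0 0.61; 0 0 -0.011 0 0.61"}}

```text
clock: 4.18
tcp_pos: [0.4551, -0.1001, 0.0512]
tcp_rot: [[0.29, 0.957, 0.001], [0.957, -0.29, 0.001], [0.001, 0.0, -1.0]]
ft_force: [0.1, 0.0, 1.2]
grip_width: 0.052
```

Request:
{"name": "carry_out", "arguments": {"rows": "0 0 -0.001 0 0.61; 0 0 -0.002 0 0.61; 0 0 -0.003 0 0.61; 0 0 -0.004 0 0.61; 0 0 -0.005 0 0.61; 0 0 -0.006 0 0.61; 0 0 -0.006 0 0.61; 0 0 -0.006 0 0.61"}}

```text
clock: 4.85
tcp_pos: [0.4551, -0.1003, 0.0452]
tcp_rot: [[0.29, 0.957, 0.001], [0.957, -0.29, 0.001], [0.001, 0.001, -1.0]]
ft_force: [-0.9, -0.8, 4.0]
grip_width: 0.0525
```

```bash
python3 - <<'E'
from cell import manip
import numpy as np
F=[]
for i in range(3):
  w=manip.snapshot('side'); o=manip.get_obs();F.append(np.r_[o['ft_force'],o['torque'],o['tcp_pos'][2]])
print(np.mean(F,0).round(3))
E
```

```text
[-0.433 -2.049  3.631 -0.581  0.117  0.015  0.045]
```

Request:
{"name": "carry_out", "arguments": {"rows": "0 0 -0.001 0 0.61; 0 0 -0.002 0 0.61; 0 0 -0.003 0 0.61; 0 0 -0.004 0 0.61; 0 0 -0.0045 0 0.61; 0 0 -0.0045 0 0.61; 0 0 -0.0045 0 0.61; 0 0 -0.0045 0 0.61"}}

```text
clock: 5.67
tcp_pos: [0.4552, -0.1005, 0.0407]
tcp_rot: [[0.29, 0.957, 0.001], [0.957, -0.29, 0.001], [0.001, 0.001, -1.0]]
ft_force: [-1.4, -2.7, 5.1]
grip_width: 0.0519
```

```bash
cat > look.py <<'E'
import sys
from cell import manip
from h import *
F=[]
w=manip.snapshot('wrist');F.append(manip.get_obs())
a=manip.snapshot('scene');F.append(manip.get_obs())
b=manip.snapshot('side');F.append(manip.get_obs())
print('clock',F[-1]['clock'],'F',np.mean([f['ft_force'] for f in F],0).round(2),'T',np.mean([f['torque'] for f in F],0).round(3),'tcp',F[-1]['tcp_pos'].round(4))
O=np.array([.552,-.0974]);yaw=np.radians(-16.9)
print('tcp stage',to_stage(F[-1]['tcp_pos'][None],O,yaw).round(4))
for n,d in(('A',a),('B',b)):
    W,C=cloud(d);k=(abs(W[:,0]-.53)<.14)&(abs(W[:,1]+.1)<.14)&(W[:,2]<.07);W,C=W[k],C[k];e=to_stage(W,O,yaw)
    blue=(C[:,2]>C[:,0]+50)&(C[:,2]>90)&(W[:,2]>.037)&(W[:,2]<.061)&(abs(e[:,1])<.022)&(e[:,0]<.06)
    j=(C.min(1)>100)&(abs(e[:,0]-.0325)<.011)&(abs(e[:,1]-.003)<.008)
    red=(C[:,0]>90)&(C[:,1]<70)&(C[:,2]<70)
    print(n,'blue x',np.percentile(e[blue,0],[2,5,50,95,98]).round(4) if blue.any() else None,'jaw z',np.median(W[j,2]).round(4) if j.any() else None,'red z',np.median(W[red,2]).round(4),red.sum())
im=w['color'][150:390,180:380] if len(sys.argv)<3 else w['color']
im2=b['color'][190:290,220:360]
im3=a['color'][160:260,180:320]
r=lambda i,s:cv2.resize(i,s,interpolation=cv2.INTER_CUBIC)
cv2.imwrite('pics/%s.png'%sys.argv[1],np.hstack([r(im,(400,480)),np.vstack([r(im2,(336,240)),r(im3,(336,240))])])[:,:,::-1])
E
python3 look.py p1
```

```text
clock 5.8167 F [-0.87 -3.4   5.41] T [-0.788  0.301 -0.017] tcp [ 0.4551 -0.1005  0.0407]
tcp stage [[-0.0918 -0.0311]]
A blue x [-0.0703 -0.0694 -0.064   0.003   0.0062] jaw z 0.06 red z 0.0445 213
B blue x [-0.0602 -0.0539 -0.0237  0.0024  0.004 ] jaw z 0.0593 red z 0.0396 313
```

View pics/p1.png

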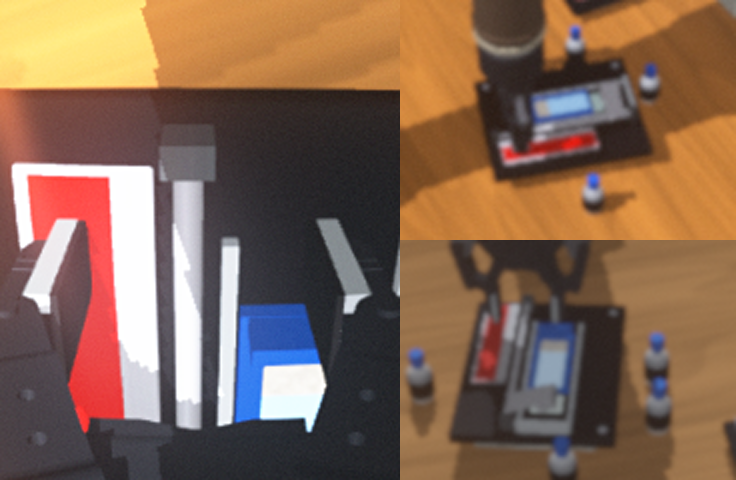

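Picture p1: the tail is held down and level (red strip at crop (75,300)). The right finger stands behind the tab, which is at (270,320), and its inner face hides part of the tab. Force 5.4 N, so the clip should be around 0.32 rad. Now I push along stage x.

Request:
{"name": "carry_out", "arguments": {"rows": "0.0029 -0.0009 -0.0003 0 0.61; 0.0057 -0.0017 -0.0005 0 0.61; 0.0086 -0.0026 -0.0005 0 0.61; 0.0115 -0.0035 -0.0005 0 0.61; 0.0144 -0.0044 -0.0005 0 0.61; 0.0172 -0.0052 -0.0005 0 0.61; 0.0201 -0.0061 -0.0005 0 0.61; 0.0230 -0.0070 -0.0005 0 0.61"}}

```text
clock: 6.48
tcp_pos: [0.4759, -0.1064, 0.0398]
tcp_rot: [[0.29, 0.957, -0.004], [0.957, -0.29, 0.003], [0.002, -0.004, -1.0]]
ft_force: [-7.9, 2.3, 10.8]
grip_width: 0.0521
```

```bash
python3 look.py p2
```

```text
clock 6.6333 F [-4.93  0.73  9.06] T [-0.037  1.301 -0.168] tcp [ 0.4766 -0.1066  0.0399]
tcp stage [[-0.0695 -0.0307]]
A blue x [-0.0574 -0.0565 -0.0521  0.0163  0.0201] jaw z 0.062 red z 0.0439 191
B blue x [-0.0354 -0.0325 -0.0077  0.016   0.018 ] jaw z 0.0617 red z 0.0395 292
```

Request:
{"name": "carry_out", "arguments": {"rows": "0.001 -0.0003 0.0003 0 0.61; 0.002 -0.0006 0.0003 0 0.61; 0.003 -0.0009 0.0003 0 0.61; 0.0045 -0.0014 0.0003 0 0.61; 0.006 -0.0018 0.0003 0 0.61; 0.0075 -0.0023 0.0003 0 0.61; 0.009 -0.0027 0.0003 0 0.61; 0.0105 -0.0032 0.0003 0 0.61"}}

```text
clock: 7.3
tcp_pos: [0.4846, -0.1088, 0.0398]
tcp_rot: [[0.29, 0.957, -0.007], [0.957, -0.29, 0.005], [0.003, -0.008, -1.0]]
ft_force: [-9.4, 2.2, 12.0]
grip_width: 0.0519
```

```bash
python3 look.py p3
```

```text
clock 7.45 F [-7.36  0.52 11.54] T [-0.059  1.678 -0.173] tcp [ 0.4849 -0.1088  0.0398]
tcp stage [[-0.0609 -0.0304]]
A blue x [-0.0488 -0.0483 -0.0433  0.0212  0.029 ] jaw z 0.0618 red z 0.0435 175
B blue x [-0.0266 -0.0233 -0.003   0.017   0.0186] jaw z 0.0614 red z 0.0385 299
```

View pics/p3.png

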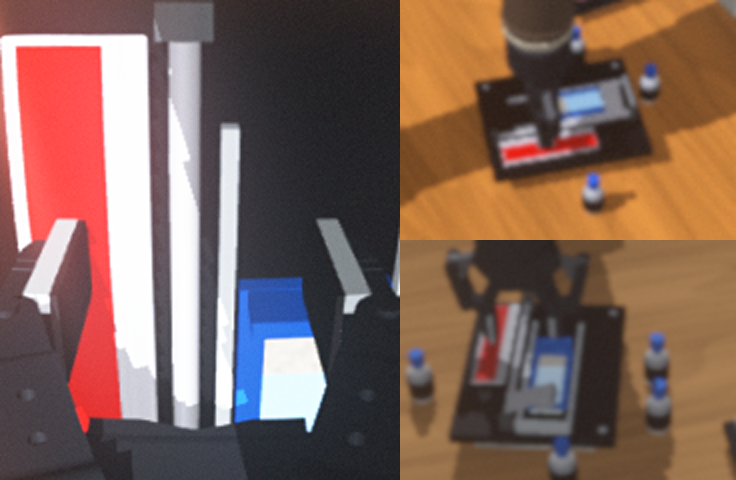

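Picture p3: the holder moved with the finger and its front edge is now under the jaw (bottom right crop near (535,395)). The tail is still down. I keep pushing.

Request:
{"name": "carry_out", "arguments": {"rows": "0.0024 -0.0007 0 0 0.61; 0.0048 -0.0015 0 0 0.61; 0.0072 -0.0022 0 0 0.61; 0.0096 -0.0029 0 0 0.61; 0.0120 -0.0036 0 0 0.61; 0.0144 -0.0044 0 0 0.61; 0.0168 -0.0051 0 0 0.61; 0.0191 -0.0058 0 0 0.61"}}

```text
clock: 8.12
tcp_pos: [0.5011, -0.1135, 0.0397]
tcp_rot: [[0.291, 0.957, -0.012], [0.957, -0.291, 0.008], [0.004, -0.014, -1.0]]
ft_force: [-8.8, 1.6, 17.5]
grip_width: 0.0522
```

```bash
python3 look.py p4
```

```text
clock 8.2667 F [-10.43   1.42  16.94] T [-0.093  2.248 -0.24 ] tcp [ 0.5015 -0.1137  0.0398]
tcp stage [[-0.0436 -0.0302]]
A blue x [-0.0312 -0.0305 -0.0255  0.0424  0.0452] jaw z 0.0592 red z 0.0436 164
B blue x [-0.0107 -0.0081  0.0057  0.0179  0.0194] jaw z 0.0621 red z 0.0393 284
```

Request:
{"name": "carry_out", "arguments": {"rows": "-0.0015 0.0005 0 0 0.61; -0.003 0.0009 0 0 0.61; -0.003 0.0009 0.0006 0 0.61; -0.001 0.0003 0.0006 0 0.61; 0.001 -0.0003 0.0006 0 0.61; 0.003 -0.0009 0.0006 0 0.61; 0.005 -0.0015 0.0006 0 0.61; 0.0065 -0.002 0.0006 0 0.61"}}

```text
clock: 8.93
tcp_pos: [0.5058, -0.1146, 0.0401]
tcp_rot: [[0.291, 0.957, -0.016], [0.957, -0.291, 0.01], [0.004, -0.018, -1.0]]
ft_force: [-9.0, 1.8, 12.7]
grip_width: 0.052
```

```bash
python3 look.py p5
```

```text
clock 9.0833 F [-6.84  1.31 11.53] T [-0.016  1.56  -0.204] tcp [ 0.506  -0.1146  0.0401]
tcp stage [[-0.039  -0.0299]]
A blue x [-0.027  -0.0263 -0.0212  0.0371  0.0443] jaw z 0.0594 red z 0.0436 150
B blue x [-0.0044 -0.002   0.0088  0.0194  0.0471] jaw z 0.0609 red z 0.0386 280
```

Request:
{"name": "carry_out", "arguments": {"rows": "0.001 -0.0003 0 0 0.61; 0.002 -0.0006 0 0 0.61; 0.003 -0.0009 0 0 0.61; 0.004 -0.0012 0 0 0.61; 0.005 -0.0015 0 0 0.61; 0.005 -0.0015 0 0 0.61; 0.005 -0.0015 0 0 0.61; 0.005 -0.0015 0 0 0.61"}}

```text
clock: 9.75
tcp_pos: [0.5062, -0.1147, 0.0397]
tcp_rot: [[0.292, 0.956, -0.024], [0.956, -0.292, 0.013], [0.006, -0.027, -1.0]]
ft_force: [-14.5, 2.8, 21.5]
grip_width: 0.0523
```

```bash
python3 look.py p6
```

```text
clock 9.9 F [-15.09   3.3   21.25] T [ 0.102  3.562 -0.411] tcp [ 0.5062 -0.1147  0.0398]
tcp stage [[-0.0388 -0.0299]]
A blue x [-0.0283 -0.0268 -0.0214  0.0382  0.0438] jaw z 0.0577 red z 0.0436 137
B blue x [-0.0027 -0.0016  0.0089  0.0473  0.0482] jaw z 0.0608 red z 0.0381 286
```

View pics/p6.png

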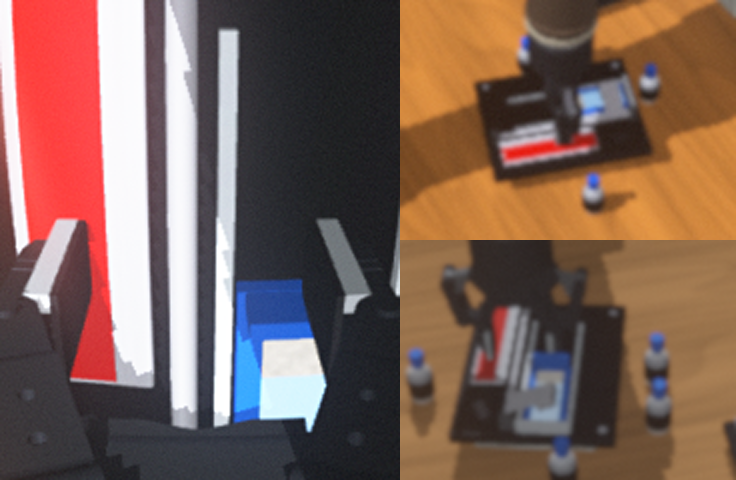

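Picture p6: the push has stalled, having moved 0.2 mm for 5 mm commanded, with Fx -15 N and Fz 21 N. That could be the stop or tail friction from pressing too hard. I back off with the clip held, ease the press, and look closely at the gap.

Request:
{"name": "carry_out", "arguments": {"rows": "-0.002 0.0006 0 0 0.61; -0.004 0.0012 0 0 0.61; -0.006 0.0018 0 0 0.61; -0.006 0.0018 0.0003 0 0.61; -0.006 0.0018 0.0006 0 0.61; -0.006 0.0018 0.0009 0 0.61; -0.006 0.0018 0.0009 0 0.61; -0.006 0.0018 0.0009 0 0.61"}}

```text
clock: 10.57
tcp_pos: [0.5018, -0.1129, 0.0412]
tcp_rot: [[0.291, 0.956, -0.021], [0.957, -0.291, 0.013], [0.006, -0.024, -1.0]]
ft_force: [2.3, -2.0, 6.1]
grip_width: 0.052
```

```bash
python3 look.py p7; cat > z.py <<'E'
import sys
from cell import manip
from h import *
O=np.array([.552,-.0974]);yaw=np.radians(-16.9);c,s=np.cos(yaw),np.sin(yaw)
out=[]
for n,sz in(('scene',48),('side',48)):
    d=manip.snapshot(n);K=d['camera_matrix']
    def pr(X,Y,Z):
        q=K@(d['R']@np.array([O[0]+c*X-s*Y,O[1]+s*X+c*Y,Z])+d['t']);return q[:2]/q[2]
    ctr=pr(.03,0,.045).astype(int);x0,y0=ctr-25;k=12
    im=cv2.resize(d['color'][y0:y0+50,x0:x0+50],None,fx=k,fy=k,interpolation=cv2.INTER_CUBIC)[:,:,::-1].copy()
    im=cv2.resize(im,(400,400));k=8
    for P,col in(([(-25,-20,42),(55,-20,42),(55,20,42),(-25,20,42)],(0,255,255)),([(55,-27,48),(55,27,48)],(0,255,0)),([(-25,-18,57),(-25,18,57),(-20,18,57),(-20,-18,57)],(255,0,255))):
        q=np.array([(pr(*[v/1000 for v in p])-[x0,y0]+.5)*k for p in P],np.int32);cv2.polylines(im,[q],True,col,1)
    out.append(im)
cv2.imwrite('pics/%s.png'%sys.argv[1],np.hstack(out))
E
python3 z.py z1
```

```text
clock 10.7167 F [ 2.63 -1.36  5.79] T [-0.511 -0.501  0.104] tcp [ 0.5018 -0.1129  0.0411]
tcp stage [[-0.0435 -0.0294]]
A blue x [-0.0269 -0.0259 -0.0208  0.0386  0.0434] jaw z 0.0579 red z 0.0445 157
B blue x [-0.0088 -0.0067  0.0077  0.0478  0.0487] jaw z 0.0599 red z 0.039 285
```

View pics/z1.png

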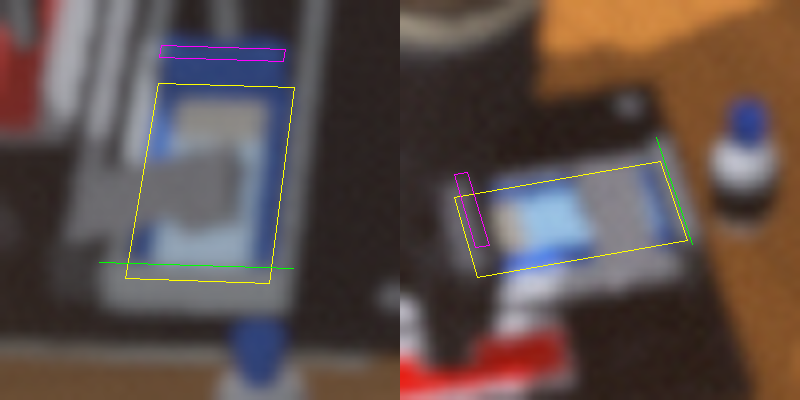

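The press is now 5.8 N with the clip still open. Both views put the holder about 2–3 mm short of the stop: tab edge at scene crop row 36 against 44 expected, and a gap near (670,195) in the side crop. So the stall was probably friction. I push again with the lighter press.

Request:
{"name": "carry_out", "arguments": {"rows": "0.0015 -0.0005 0 0 0.61; 0.003 -0.0009 0 0 0.61; 0.0045 -0.0014 0 0 0.61; 0.006 -0.0018 0 0 0.61; 0.0075 -0.0023 0 0 0.61; 0.009 -0.0027 0 0 0.61; 0.0105 -0.0032 0 0 0.61; 0.0105 -0.0032 0 0 0.61"}}

```text
clock: 11.48
tcp_pos: [0.5089, -0.1144, 0.0404]
tcp_rot: [[0.291, 0.956, -0.028], [0.957, -0.29, 0.016], [0.007, -0.032, -0.999]]
ft_force: [-10.4, 2.3, 10.2]
grip_width: 0.052
```

```bash
python3 look.py p8
```

```text
clock 11.6333 F [-9.31  1.88 10.95] T [0.387 2.07  0.063] tcp [ 0.5089 -0.1145  0.0404]
tcp stage [[-0.0363 -0.0288]]
A blue x [-0.0244 -0.0235 -0.0186  0.0395  0.0443] jaw z 0.0597 red z 0.0438 128
B blue x [-0.0001  0.0008  0.0122  0.0506  0.0514] jaw z 0.062 red z 0.0393 272
```

Request:
{"name": "carry_out", "arguments": {"rows": "-0.003 0.0009 0 0 0.61; -0.004 0.0012 0.0003 0 0.61; -0.004 0.0012 0.0006 0 0.61; -0.002 0.0006 0.0006 0 0.61; 0.000 0.000 0.0006 0 0.61; 0.002 -0.0006 0.0006 0 0.61; 0.004 -0.0012 0.0006 0 0.61; 0.0055 -0.0016 0.0006 0 0.61"}}

```text
clock: 12.3
tcp_pos: [0.5092, -0.1138, 0.0403]
tcp_rot: [[0.29, 0.956, -0.039], [0.957, -0.289, 0.021], [0.008, -0.043, -0.999]]
ft_force: [-19.2, 5.3, 23.9]
grip_width: 0.0519
```

```bash
python3 look.py p9
```

```text
clock 12.45 F [-15.39   4.99  19.13] T [0.724 3.494 0.2  ] tcp [ 0.5091 -0.1138  0.0403]
tcp stage [[-0.0362 -0.0282]]
A blue x [-0.0248 -0.0236 -0.0191  0.0396  0.0411] jaw z 0.0599 red z 0.0433 130
B blue x [0.     0.0011 0.0123 0.0506 0.0515] jaw z 0.0608 red z 0.0386 289
```

Request:
{"name": "carry_out", "arguments": {"rows": "-0.002 0.0006 0 0 0.61; -0.004 0.001 0 0 0.61; -0.005 0.001 0 0 0.61; -0.006 0.0005 0.0003 0 0.61; -0.006 0.0003 0.0005 0 0.61; -0.006 0.0003 0.0007 0 0.61; -0.006 0.0003 0.0008 0 0.61; -0.006 0.0003 0.0008 0 0.61"}}

```text
clock: 13.12
tcp_pos: [0.505, -0.1128, 0.0416]
tcp_rot: [[0.289, 0.957, -0.035], [0.957, -0.288, 0.021], [0.01, -0.04, -0.999]]
ft_force: [3.2, 0.6, 5.5]
grip_width: 0.0523
```

```bash
python3 look.py p10; python3 z.py z2
```

```text
clock 13.2667 F [ 2.63 -0.09  6.05] T [-0.078 -0.64   0.053] tcp [ 0.5051 -0.1128  0.0417]
tcp stage [[-0.0404 -0.0284]]
A blue x [-0.0235 -0.023  -0.0187  0.0398  0.0443] jaw z 0.059 red z 0.0447 136
B blue x [-0.0034 -0.0004  0.0117  0.0504  0.0515] jaw z 0.0613 red z 0.0385 284
```

View pics/z2.png

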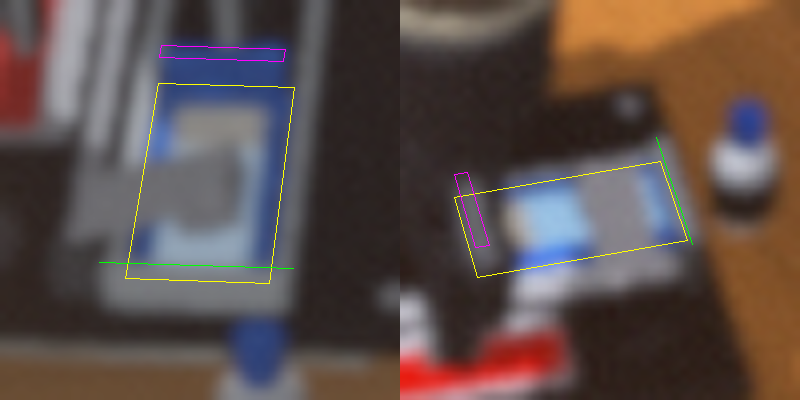

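Now both views show the holder's front at the stop: side crop edge near (668,195) on the line, tab row about 42–44. I do one more firm push with a light press to confirm it stalls at the same place.

Request:
{"name": "carry_out", "arguments": {"rows": "0.000 0.000 0.0003 0 0.61; 0.002 -0.0006 0.0004 0 0.61; 0.0035 -0.001 0.0004 0 0.61; 0.005 -0.0015 0.0004 0 0.61; 0.0065 -0.0019 0.0004 0 0.61; 0.008 -0.0024 0.0004 0 0.61; 0.0095 -0.0029 0.0006 0 0.61; 0.0105 -0.0032 0.0008 0 0.61"}}

```text
clock: 14.03
tcp_pos: [0.5094, -0.1133, 0.0413]
tcp_rot: [[0.288, 0.957, -0.048], [0.958, -0.287, 0.026], [0.011, -0.053, -0.999]]
ft_force: [-18.4, 4.5, 16.2]
grip_width: 0.052
```

```bash
python3 look.py p11
```

```text
clock 14.1833 F [-16.8    4.63  16.34] T [1.127 3.521 0.333] tcp [ 0.5093 -0.1133  0.0413]
tcp stage [[-0.0362 -0.0276]]
A blue x [-0.0246 -0.0231 -0.0188  0.0406  0.0438] jaw z 0.0603 red z 0.0441 117
B blue x [0.0018 0.0021 0.0128 0.0503 0.0511] jaw z 0.0596 red z 0.0395 286
```

Third stall at the same stage x (-36.2 mm), now with Fx/Fz above 1, so the tab is bearing on the stop. I back off from the tab, then lift clear.

Request:
{"name": "carry_out", "arguments": {"rows": "-0.003 0.0009 0 0 0.61; -0.006 0.0018 0 0 0.61; -0.009 0.0027 0 0 0.61; -0.010 0.003 0.001 0 0.61; -0.010 0.003 0.004 0 0.61; -0.010 0.003 0.008 0 0.61; -0.010 0.003 0.014 0 0.61; -0.010 0.003 0.022 0 0.61"}}

```text
clock: 14.85
tcp_pos: [0.4984, -0.1099, 0.0632]
tcp_rot: [[0.288, 0.956, -0.05], [0.958, -0.287, 0.026], [0.011, -0.055, -0.998]]
ft_force: [0.4, -0.6, 1.5]
grip_width: 0.0522
```

Request:
{"name": "carry_out", "arguments": {"rows": "0 0 0.02 0 0.61; 0 0 0.04 0 0.61; 0 0 0.06 0 0.61; 0 0 0.08 0 0.61; -0.02 0.006 0.10 0 0.61; -0.04 0.012 0.11 0 0.61; -0.06 0.018 0.11 0 0.61; -0.07 0.02 0.11 0 0.61"}}

```text
clock: 15.52
tcp_pos: [0.4263, -0.0893, 0.1738]
tcp_rot: [[0.288, 0.956, -0.05], [0.958, -0.286, 0.028], [0.012, -0.056, -0.998]]
ft_force: [0.2, 0.9, -0.7]
grip_width: 0.0522
```

```bash
python3 look.py p12; python3 z.py z3; python3 - <<'E'
import cv2,numpy as np
a=cv2.imread('pics/p12.png');b=cv2.imread('pics/z3.png');b=cv2.resize(b,(736,368))
cv2.imwrite('pics/f.png',cv2.resize(np.vstack([a[:,:],b]),(520,600)))
E
```

```text
clock 15.6667 F [-1.03  0.08  0.03] T [-0.034 -0.03   0.024] tcp [ 0.4283 -0.0897  0.1734]
tcp stage [[-0.1206 -0.0286]]
A blue x [-0.0248 -0.024  -0.0191  0.032   0.0406] jaw z 0.054 red z 0.0489 183
B blue x [-0.0259 -0.0257  0.0052  0.0485  0.0506] jaw z 0.054 red z 0.0351 290
```

View pics/f.png

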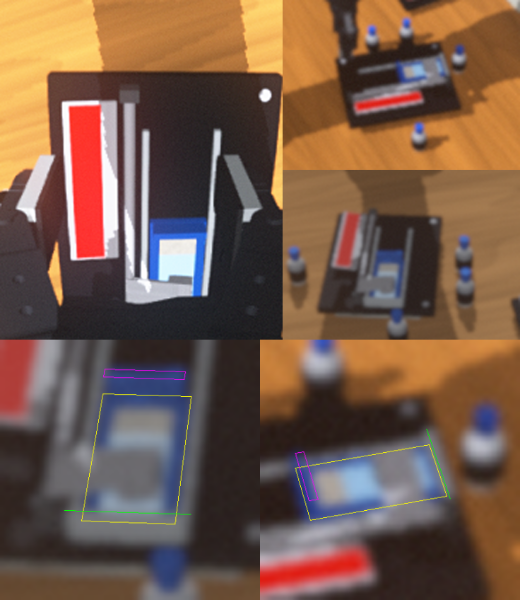

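The jaw has dropped from 0.060 to 0.054 and lies on the holder, the tail is back up, and the bystanders look unmoved. One last near check of "home" from the wrist camera, against the modelled rail ends and plate edge.

```bash
python3 - <<'E'
from cell import manip
from h import *
w=manip.snapshot('wrist');K=w['camera_matrix']
O=np.array([.552,-.0974]);yaw=np.radians(-16.9);c,s=np.cos(yaw),np.sin(yaw)
def pr(X,Y,Z):
    p=np.array([O[0]+c*X-s*Y,O[1]+s*X+c*Y,Z]);q=w['R']@p+w['t']
    th=np.arctan2(np.hypot(q[0],q[1]),q[2]);a=np.arctan2(q[1],q[0])
    return np.array([K[0,2]+K[0,0]*th*np.cos(a),K[1,2]+K[1,1]*th*np.sin(a)])
x0,y0,x1,y1=215,190,355,372;k=4
im=cv2.resize(w['color'][y0:y1,x0:x1],None,fx=k,fy=k,interpolation=cv2.INTER_CUBIC)[:,:,::-1].copy()
def line(P,col): cv2.polylines(im,[np.array([(pr(*[v/1000 for v in p])-[x0,y0]+.5)*k for p in P],np.int32)],False,col,1)
line([(-128,-87,36),(-128,67,36)],(0,255,0))
line([(-92,-25,41),(-92,25,41)],(255,255,0))
line([(-25,-18,57),(-25,18,57)],(255,0,255))
line([(-25,-20,36),(-25,20,36)],(0,255,255))
line([(-20,-18,57),(-20,18,57)],(0,165,255))
line([(55,-25,48),(55,25,48)],(0,255,0))
cv2.imwrite('pics/w2.png',im[:600,:800])
for q in('cap','vial0'):
  manip.snapshot('scene'); 
  print(q,[(round(m['confidence'],2),np.round(m['at'])) for m in manip.masks_of('scene',q)])
E
```

```text
cap [(0.52, array([217., 262.]))]
vial0 [(0.7, array([232., 284.])), (0.65, array([217., 187.])), (0.63, array([252., 245.])), (0.59, array([210., 283.]))]
```

View pics/w2.png

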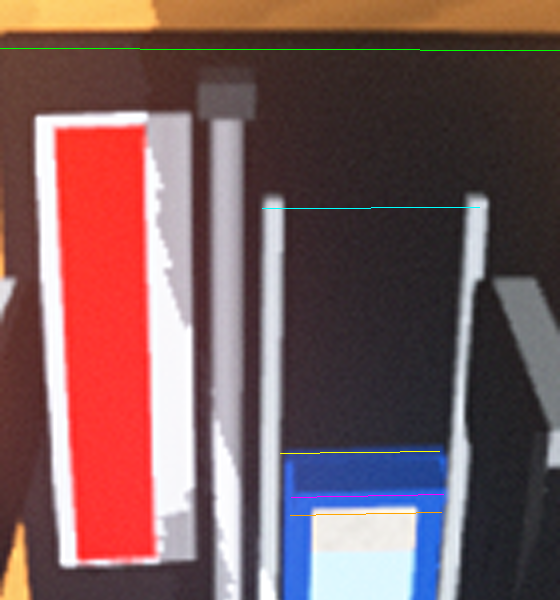

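```bash
python3 -c "
from cell import manip
print(manip.get_obs()['clock'],manip.get_obs()['ft_force']);print(manip.sign_off())"
```

```text
16.0167 [ 0.03804543 -0.69775912  0.1795359 ]
the job is handed in; nothing more can be done
None
```

The holder is home against the end stop as far as my checks can show, with the jaw down on it and the hand clear. I handed the job in at 16.0 s.

**What I did:** I used the larger stage. One fingertip held the red tail down at 5 to 24 N while the other pushed the blue holder by its tab, about 46 mm along the guide and under the jaw. I then backed the finger off the tab before lifting, so the tail came up and the holder was not lifted.

**Checks that support it:**
- The last three pushes all stalled at the same point, the final one with about 17 N of push.
- In the last wrist picture the tab's rear edges lie on the lines modelled for home, to about 1 mm.
- The jaw dropped about 6 mm onto the holder when released.
- The network found the cap and all four vials in the last scene picture, and the cap had not shifted. I did not re-measure the slide box or well block, but the hand never went near them.
- Wrist force was near zero at hand-in.

**Checks that disagreed:**
- An earlier push stalled about 2.5 mm short. Pressing the tail too hard had made the finger stick, so I backed off with the clip held, eased the press and pushed again.
- In the last wrist picture the plate's rear edge sat about 4 mm off the model, though the rail ends and tab fitted.
- A gap of less than 1 mm at the stop cannot be ruled out from the pictures alone. The repeated stalls are the main evidence against one.

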